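# Shut the tape eraser and hold its dead-man plunger

## Robot

A 7-joint arm with a two-finger parallel gripper is mounted at the origin on the work surface. World frame = base frame: x ahead of the robot, y to its left, z up, the work surface at z = 0. Lengths are in m, angles in rad, forces in N, time in s.
With the tool pointing down it reaches from about 0.4 to 0.85 m from the base axis. Payload 10.4 kg.
Tool frame: the origin (TCP) lies between the finger pads; the fingertips stand 25 mm ahead of it and the grasp point (between the pads) lies 6 mm ahead of it; z points along the fingers, y is the line along which they close (so a half turn about z gives the same grasp; the last joint's range is limited). The gripper opens to 85 mm and grips with 20 to 120 N. Pads are 22 mm wide; open, the fingers measure 114 mm over their backs; the gripper's body (76 mm by 85 mm) begins 54 mm behind the grasp point. The pads swing forward as they close: fully open they stand 13 mm farther back than shut.
Start: joints at [1.252, 0.332, -0.065, 1.46, 0.022, 1.35, -0.088], TCP at [0.182, -0.598, 0.256] pointing down, gripper open.
Joint ranges: [-2.6, 2.6], [-0.5, 2.12], [-1.47, 1.34], [0.16, 2.42], [-1.27, 4.41], [0.06, 2.06], [-2.6, 2.6]. Speed limits (rad/s): [2.22, 2.22, 2.79, 2.79, 3.14, 3.14, 3.14].

## Interface

Orientations are given as a 3x3 rotation matrix whose columns are the frame's x, y, z axes.
In Python, from plant import ctrl, readout, eyes gives the robot as it stands. Calls block until the motion is done:
- ctrl.move_pose(position, orientation): joint-space move of the TCP to a pose.
- ctrl.servo_line(position, v=0.15, attitude=None, max_force=None): straight line of the TCP; attitude=None keeps the orientation; v is the mean speed in m/s. With max_force (N) it stops when the force on the tool has changed by that much, and returns True; else False.
- ctrl.move_j(angles): joint-space move.
- ctrl.ungrasp() and ctrl.grasp(force=None): open the fingers fully, or close them until they stop; force is the grip in N (None keeps the last).
- ctrl.wait(seconds).
- ctrl.ik(position, orientation): joint angles nearest the present ones, or None.
- readout.observe(): the state.
- eyes.capture(name): name is "side" or "top" or "wrist"; returns a dict with "img" (480x640x3 uint8, red, green, blue), "vfov" (degrees; the focal length in pixels is half the picture's height over the tangent of half this angle, whatever the lens; pixels are square), "cx", "cy" (the principal point, pixels), "k1" (the pictures are not rectified: a ray, as slopes to the right and down, at radius r is drawn at 1 + k1 r^2 times it, then the intrinsics apply), "extrinsics" (4x4, takes a point from world to camera coordinates). Camera axes: x right, y up, looking along -z (the intrinsics and any distortion apply to the point x, -y, -z); pixel columns grow to the right and rows downward; lengths in m; the calibration is good to about 2 mm. A picture is of the moment at which its call begins. There is no depth.
A pose or a line that the arm cannot do raises ctrl.MotionError and nothing moves.
- ctrl.hand_in(): hands the job in; it is judged then, once.
Trained networks look in the newest picture that a camera, given by its name, has taken for a name from the list of things; names that differ only in an ending like _2 or _b are one class to them, and where a whole thing is asked for, a point or a joint stands for the part that bears it (a point fixed in the world has none). Each returns a list of dicts, best first, with "score" (0 to 1); they miss things now and then, are a little off and sometimes report something else, mostly with a low value. They report only what shows in the picture. A call takes as long as a camera call. They do not tell look-alikes from the thing itself.
- eyes.cut_out(target, camera): "pixels" (480x640 bool, what is visible of it) and "centre" ([column, row] in pixels, amid what is visible of it).
The state is a dict: "time": time; "joint_pos": joint angles; "qvel": joint speeds; "effort": joint torques, N m; "tcp_pos": TCP position; "ee_rot": TCP orientation; "wrist_force": force on the tool from outside, world axes, zero at the start; "wrist_torque": the same for the moment, N m; "finger_gap": opening from 0.0 (shut) to 1.0 (fully open); "grasp_force": force on a finger pad.
Only numpy, scipy, OpenCV 4.12 (cv2) and the standard library are available. Lean on these libraries where they do the work, as an engineer would, in place of code of your own. Each camera call takes 0.05 s, during which the arm holds its last target. There are 200 camera calls.

## Task

Erase the tape cartridge that lies in the grey eraser: slide the eraser's cover fully shut over the tape, and only then press the yellow dead-man plunger on the separate release box 12 mm down, half of its travel, so that its pointer stands in the green band, and hold it there for three seconds. The program finishes while still holding the plunger pressed in the green; never push it down to its stop. Leave the tape in its bay and do not disturb the other things on the table.

Things in the scene. Friction and masses are not known exactly. Their poses are not given: they have to be found in the camera images.
- eraser: Bench-top tape eraser, grey box fixed to the table, 190 (x) x 300 (y) x 92 mm high; origin at the centre of its underside. The open bay (118 x 125 mm, 32 mm deep) with the tape is in its -y half. Two dark rails 12 mm high (top 104 mm above the table) run along y at x = +-80 mm, and a dark stop bar of the same height closes the -y end.
- cover (a joint): Slide of the flat aluminium cover (142 x 128 x 8 mm), in m: 0 = fully shut over the bay, against its hard stop; up to 0.120 = fully open. It opens along the eraser's +y, so it is shut by moving it towards the eraser's -y. It stays where it is left; friction about 2 N.
- cover_grip (a point): Centre of the top of the blue grip rib on the cover, 129 mm above the table; axes as the eraser's. The rib is 64 mm long (x), 14 mm thick (y), and stands 28 mm above the cover's top face (which is 101 mm above the table), so it can be pinched across y from above or pushed on its side. It moves with the cover.
- tape: Black tape cartridge, 105 x 102 x 21.5 mm, white label, 0.2 kg, loose in the eraser's bay, lying flat on its floor 60 mm above the table; origin at the centre of its underside. It is below the cover's path and stays where it is.
- bay (a point): Centre of the bay's floor in the eraser, 60 mm above the table, at 67.5 mm along the eraser's -y from its centre.
- release_box: Grey box fixed to the table left or right of the eraser, 130 (x) x 140 (y) x 55 mm high; origin at the centre of its underside. The yellow plunger stands over its centre. Gauge post 14 x 12 mm, top 115 mm above the table, at +56 mm along its y: red, then green 81 to 89 mm above the table, then white. The black pointer is in the green at 8 to 16 mm of travel.
- plunger (a joint): Travel of the dead-man plunger straight down, in m: 0 = released (up), 0.024 = at its stop. Spring: about 2.4 N to start it, 600 N per m more, so about 9 N at 12 mm and 16 N at the stop; it springs back up when released. To be held at 0.012 (between 0.008 and 0.016).
- plunger_top (a point): Centre of the flat top of the yellow plunger cap (48 mm diameter, 14 mm thick); 104 mm above the table when released. It goes down with the plunger.
- spare_tape: Bystander: red tape cartridge, 105 x 102 x 21.5 mm, lying behind the release box.
- label_roll: Bystander: roll of paper labels, 84 mm diameter, 55 mm high, behind the eraser.
- pen_cup: Bystander: dark steel pen cup, 76 mm diameter, 95 mm high, between and behind the two boxes.
- ink_stamp: Bystander: wooden hand stamp 30 x 60 mm, 76 mm high, in front, between the two boxes.
Things that resemble listed ones, but are neither listed nor needed, are in the scene too. Several things have the shape of the tape; the one meant has the colours described above.

How it is judged:
On the way, in this order (a step that is already met when the one before it is completed fails the run):
1. the cover is fully shut over the tape (value of joint cover below 0.004 m), for 0.2 s.
2. the robot holds the plunger in the green band for about three seconds (value of joint plunger between 0.008 and 0.016 m and contact force between any of the fingers, the arm and release_box above 4 N), for 2.8 s.
At the end, for the whole second after the job is handed in: The cover is shut to within 4 mm, the tape lies in its bay (within 12 mm of its centre, on its floor), and the robot still presses the plunger with more than 4 N at 8 to 16 mm of travel (all of step 2 and value of joint cover below 0.004 m and horizontal distance between tape and bay below 0.012 m and z of tape in the frame of eraser below 0.064 m); the arm keeps its last pose, push and grip.
It fails at once if the plunger is pushed down to its stop (more than 21 mm) (value of joint plunger above 0.021 m).
It fails at once if the plunger is pressed while the cover is not shut (value of joint plunger above 0.004 m and value of joint cover above 0.006 m).
It fails at once if a bystander is disturbed (moved more than 20 mm) (distance of any of spare_tape, label_roll, pen_cup, ink_stamp from where it was at the start of the episode above 0.02 m).
It also fails if it takes over 61 s, if anything falls off the work surface, if the arm or the gripper's body presses on something with over 40 N, if the wrist force passes 120 N, or if a joint passes its speed limit or range.

## Working session

There is one attempt and no reset: what is moved stays moved. The work goes in short steps, each a Python script; the robot and the scene stay as the last script left them, time stands still between calls to the robot, and variables do not carry over. Pictures are saved under pics/ and viewed, at most 10 in all, crops included, and the job is handed in when it is done.

```bash
ls; mkdir -p pics
cat > h.py <<'E'
import numpy as np, cv2
from plant import ctrl, readout, eyes
def K(c):
    f=240/np.tan(np.radians(c["vfov"])/2); return np.array([[f,0,c["cx"]],[0,f,c["cy"]],[0,0,1.]])
def proj(c,P):
    P=np.atleast_2d(P).astype(float); E=np.array(c["extrinsics"]); q=P@E[:3,:3].T+E[:3,3]
    s=np.c_[q[:,0]/-q[:,2],-q[:,1]/-q[:,2]]; r2=(s**2).sum(1,keepdims=True)
    s=s*(1+c["k1"]*r2); k=K(c); return s*k[0,0]+k[:2,2]
def at_z(c,px,z):
    px=np.array(px,float).reshape(-1,1,2)
    s=cv2.undistortPoints(px,K(c),np.array([c["k1"],0,0,0,0.])).reshape(-1,2)
    E=np.array(c["extrinsics"]); R,t=E[:3,:3],E[:3,3]
    d=np.c_[s[:,0],-s[:,1],-np.ones(len(s))]@R; o=-R.T@t
    return o+d*((z-o[2])/d[:,2])[:,None]
def save(c,n): cv2.imwrite("pics/"+n,c["img"][:,:,::-1])
E
cat > a.py <<'E'
from h import *
for cam in ("top","side"):
    c=eyes.capture(cam); save(c,cam+"0.png")
    E=np.array(c["extrinsics"]); print(cam,c["vfov"],c["k1"],-E[:3,:3].T@E[:3,3])
    for n,z in (("eraser",.092),("cover_grip",.129),("cover",.101),("tape",.08),("release_box",.055),("plunger_top",.104),("pen_cup",.05),("ink_stamp",.05),("label_roll",.05),("spare_tape",.02)):
        for d in eyes.cut_out(n,cam)[:3]:
            print(n,round(d["score"],2),np.round(d["centre"]),d["pixels"].sum(),at_z(c,d["centre"],z)[0].round(3))
E
python3 a.py
```

```text
pics
top 50.87906650032062 -0.1193824535155388 [0.45486987 0.02268716 1.16707232]
eraser 0.85 [218. 254.] 10664 [0.515 0.217 0.092]
cover_grip 0.67 [222. 255.] 3988 [0.51  0.202 0.129]
cover 0.81 [220. 254.] 4030 [0.514 0.212 0.101]
tape 0.97 [265. 258.] 1342 [0.51  0.118 0.08 ]
tape 0.97 [352. 246.] 2029 [ 0.539 -0.069  0.08 ]
tape 0.8 [239. 349.] 2158 [0.312 0.167 0.08 ]
release_box 0.77 [434. 240.] 3780 [ 0.559 -0.255  0.055]
plunger_top 0.64 [442. 235.] 388 [ 0.568 -0.261  0.104]
pen_cup 0.95 [314. 161.] 1039 [0.732 0.018 0.05 ]
pen_cup 0.25 [219. 252.] 10970 [0.52  0.223 0.05 ]
ink_stamp 0.6 [307. 315.] 344 [0.388 0.024 0.05 ]
label_roll 0.76 [232. 182.] 1117 [0.679 0.2   0.05 ]
spare_tape 0.74 [448. 188.] 1922 [ 0.687 -0.297  0.02 ]
side 45.23118981516455 -0.1559106427396343 [0.35709549 0.58700135 0.83120553]
eraser 0.93 [279. 392.] 24971 [0.51  0.246 0.092]
cover_grip 0.61 [284. 372.] 8134 [0.505 0.232 0.129]
cover 0.61 [282. 369.] 7997 [0.515 0.215 0.101]
tape 0.97 [309. 321.] 1830 [0.502 0.113 0.08 ]
tape 0.93 [309. 257.] 2749 [ 0.536 -0.011  0.08 ]
tape 0.65 [419. 405.] 4584 [0.315 0.212 0.08 ]
release_box 0.65 [327. 181.] 4461 [ 0.557 -0.229  0.055]
plunger_top 0.79 [328. 157.] 460 [ 0.56  -0.243  0.104]
ink_stamp 0.71 [392. 307.] 826 [0.383 0.035 0.05 ]
label_roll 0.66 [189. 358.] 2465 [0.671 0.207 0.05 ]
spare_tape 0.69 [272. 168.] 1732 [ 0.69  -0.278  0.02 ]
spare_tape 0.23 [328. 157.] 455 [ 0.583 -0.339  0.02 ]
```

View pics/top0.png

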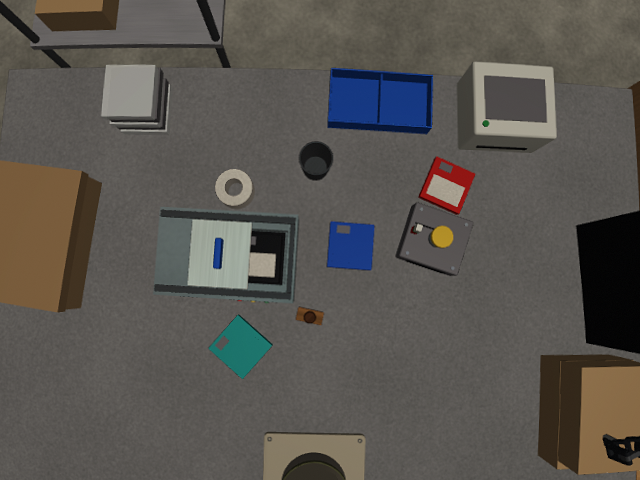

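View pics/side0.png

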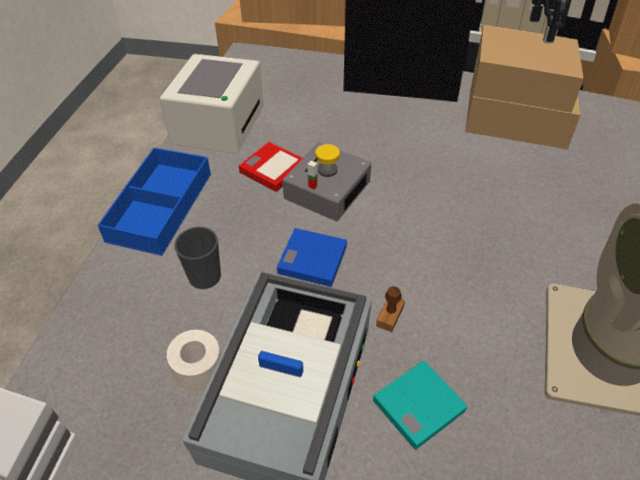

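The tape-shaped things in the top view are black (265,258) in the grey box's bay, blue (352,246), teal (240,348) and red (448,185). The black one with the white label in the eraser is the one meant. The rib is at (218,253), the yellow plunger at (442,237), and the gauge post at (417,229) on the box's +y side. I'll confirm this in a crop and measure.

```bash
cat > m.py <<'E'
from h import *
def blob(c,lo,hi,near,rad=45):
    hsv=cv2.cvtColor(c["img"],cv2.COLOR_RGB2HSV); m=cv2.inRange(hsv,lo,hi)
    w=np.zeros_like(m); cv2.circle(w,tuple(int(v) for v in near),rad,255,-1); m&=w
    n,l,s,ce=cv2.connectedComponentsWithStats(m); i=1+np.argmax(s[1:,4]); return l==i
if __name__=="__main__":
    for cam,rb,pl in (("top",(218,253),(442,237)),("side",(281,363),(327,154))):
        c=eyes.capture(cam)
        for n,lo,hi,p,z in (("rib",(100,120,40),(125,255,255),rb,.129),("cap",(18,150,90),(32,255,255),pl,.104)):
            m=blob(c,lo,hi,p); yx=np.argwhere(m)[:,::-1].astype(np.float32)
            (ct,sz,a)=cv2.minAreaRect(yx); b=cv2.boxPoints((ct,sz,a))
            print(cam,n,len(yx),yx.mean(0).round(1),at_z(c,yx.mean(0),z)[0].round(4)); print(at_z(c,b,z)[:,:2].round(4).tolist())
        er=max(eyes.cut_out("eraser",cam),key=lambda d:d["score"])["pixels"].astype(np.uint8)
        h=cv2.convexHull(np.argwhere(er)[:,::-1].astype(np.int32)); q=cv2.approxPolyDP(h,6,True).reshape(-1,2); print(q.tolist()); print(at_z(c,q,.104)[:,:2].round(3).tolist())
        if cam=="top":
            t=c["img"][190:320,140:480]; cv2.imwrite("pics/crop.png",cv2.resize(t,None,fx=2.3,fy=2.3,interpolation=2)[:,:,::-1])
E
python3 m.py
```

```text
top rib 238 [217.6 253. ] [0.5141 0.2118 0.129 ]
[[0.4833, 0.2211], [0.5457, 0.2189], [0.5449, 0.2024], [0.4825, 0.2047]]
top cap 375 [441.9 236.3] [ 0.5641 -0.2601  0.104 ]
[[0.5638, -0.2277], [0.596, -0.2592], [0.5646, -0.2922], [0.5326, -0.2606]]
[[297, 216], [291, 302], [153, 293], [162, 207]]
[[0.599, 0.051], [0.417, 0.058], [0.427, 0.351], [0.611, 0.341]]
side rib 660 [280.3 363.4] [0.513  0.2212 0.129 ]
[[0.5452, 0.2318], [0.5473, 0.2085], [0.4813, 0.2108], [0.4804, 0.2337]]
side cap 392 [327.3 153.9] [ 0.5631 -0.2528  0.104 ]
[[0.5921, -0.277], [0.5479, -0.2877], [0.5344, -0.2292], [0.577, -0.2188]]
[[370, 299], [324, 479], [241, 479], [195, 462], [183, 438], [258, 273]]
[[0.416, 0.066], [0.417, 0.355], [0.519, 0.382], [0.584, 0.377], [0.611, 0.35], [0.601, 0.059]]
```

View pics/crop.png

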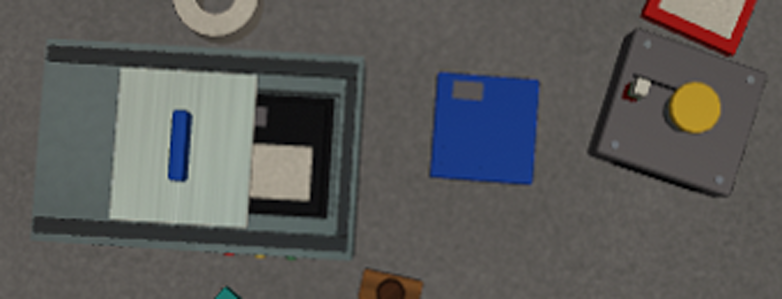

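The crop confirms it: black tape with white label in the bay, under the half-open cover. The eraser's yaw is about -2°, the rib is near (0.514, 0.212), i.e. about 80 mm open, and the cap is at about (0.564, -0.260). I'll push the rib with closed fingers.

```bash
cat > push.py <<'E'
from h import *
a=np.radians(-2.1); ex=np.array([np.cos(a),np.sin(a),0]); ey=np.array([-np.sin(a),np.cos(a),0]); dn=np.array([0,0,-1.])
rib=np.array([.514,.212,0]); beh=rib+ey*.040
Rs=[np.c_[np.cross(s*ex,dn),s*ex,dn] for s in (1,-1)]
o=readout.observe(); q0=np.array(o["joint_pos"]); print(o["ee_rot"],o["time"])
up=beh+[0,0,.30]
c=[(np.abs(np.array(q)-q0).max(),i) for i,R in enumerate(Rs) if (q:=ctrl.ik(up,R)) is not None]; print(c)
R=Rs[min(c)[1]]
ctrl.grasp(20)
ctrl.move_pose(up,R); print("up",readout.observe()["tcp_pos"])
print("down",ctrl.servo_line(beh+[0,0,.134],v=.12,max_force=6))
o=readout.observe(); print(o["tcp_pos"],o["wrist_force"],o["time"])
hit=ctrl.servo_line(beh-ey*.17+[0,0,.134],v=.05,max_force=12)
o=readout.observe(); p=np.array(o["tcp_pos"]); print("push",hit,p,o["wrist_force"],o["time"], "moved",(p-beh)@-ey)
c=eyes.capture("top"); save(c,"top1.png")
E
python3 push.py
```

```text
[[ 9.56592820e-01  2.91427816e-01  6.86433652e-05]
 [ 2.91427821e-01 -9.56592818e-01 -7.71810168e-05]
 [ 4.31710549e-05  9.38353929e-05 -9.99999995e-01]] 1.3
[(np.float64(0.9885995869795683), 0), (np.float64(2.3554675651120993), 1)]
up [0.51595452 0.2511336  0.29987414]
down False
[0.51580124 0.25222582 0.1346892 ] [ 0.09042078 -0.33839176  0.16346963] 6.8
push True [0.51174869 0.15207413 0.13404734] [1.10472271 3.22411724 1.64025798] 8.7667 moved 0.09996811738373304
```

View pics/top1.png

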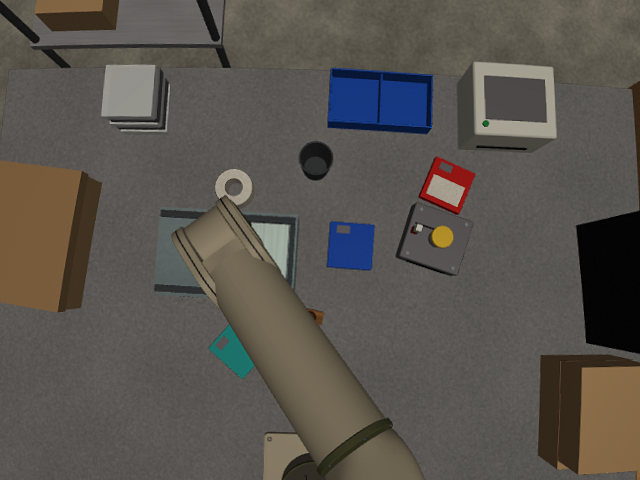

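The cover now reaches the stop bar (right edge about (293,255)). I'll push again to confirm the hard stop, then lift off and measure the rib.

```bash
cat > p2.py <<'E'
from h import *; from m import blob
a=np.radians(-2.1); ey=np.array([-np.sin(a),np.cos(a),0])
p0=np.array(readout.observe()["tcp_pos"])
hit=ctrl.servo_line(p0-ey*.03,v=.03,max_force=18); o=readout.observe(); print(hit,(np.array(o["tcp_pos"])-p0)@-ey,o["wrist_force"])
p=np.array(o["tcp_pos"])
ctrl.servo_line(p+ey*.015,v=.08); ctrl.servo_line(p+ey*.015+[0,0,.17],v=.15)
ctrl.move_pose([.50,-.10,.32],np.array(o["ee_rot"]))
o=readout.observe(); print(o["tcp_pos"],o["wrist_force"],o["time"])
c=eyes.capture("top"); save(c,"top2.png")
m=blob(c,(100,120,40),(125,255,255),(255,256),25); print(at_z(c,np.argwhere(m)[:,::-1].mean(0),.129),m.sum())
c=eyes.capture("side"); save(c,"side2.png")
E
python3 p2.py
```

```text
True 3.123710057083116e-05 [0.45824783 1.73941354 0.51541544]
[ 0.50019938 -0.09843949  0.31992564] [0.05651269 0.70027001 0.02298101] 11.85
[[0.51160578 0.1333547  0.129     ]] 207
```

View pics/side2.png

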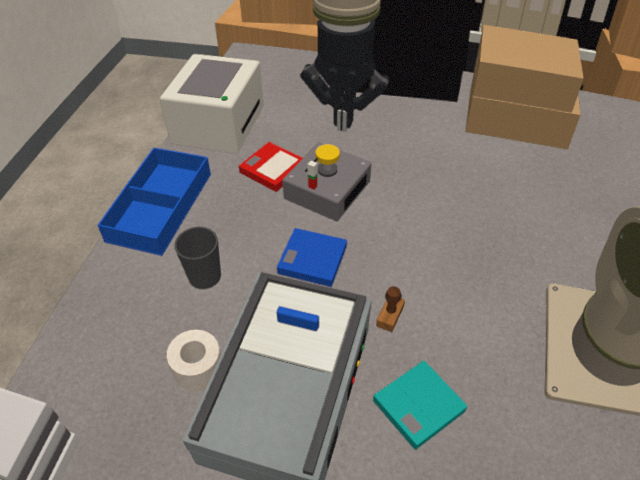

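The side view shows the cover fully shut against the stop bar, with the rib at (298,317). It measures y=0.133, as expected for shut. Next is the plunger.

```bash
cat > p3.py <<'E'
from h import *
R=np.array(readout.observe()["ee_rot"]); xy=[.564,-.260]
ctrl.move_pose(xy+[.25],R); ctrl.servo_line(xy+[.142],v=.1); ctrl.wait(.3)
o=readout.observe(); f0=o["wrist_force"][2]; print(o["tcp_pos"],f0)
hit=ctrl.servo_line(xy+[.124],v=.015,max_force=2.0)
o=readout.observe(); z=o["tcp_pos"][2]; print("contact",hit,z,o["wrist_force"][2]-f0)
for zt in (.125,.122,.119,.117):
    ctrl.servo_line(xy+[zt],v=.02,max_force=11); ctrl.wait(.2)
    o=readout.observe(); f=o["wrist_force"][2]-f0; print(zt,o["tcp_pos"],round(f,2),"est travel",(f-2.4)/600)
    if f>9: break
print(o["time"])
for n in ("side","top"): 
    c=eyes.capture(n)
    if n=="side": cv2.imwrite("pics/side3.png",cv2.resize(c["img"][110:230,250:410],None,fx=5,fy=5,interpolation=2)[:,:,::-1])
E
python3 p3.py
```

```text
[ 0.56407797 -0.26009255  0.1422533 ] -0.27957846838430483
contact True 0.12773285360520575 2.2032533028992103
0.125 [ 0.56407535 -0.26001313  0.12511243] 4.54 est travel 0.0035635619999757847
0.122 [ 0.56408362 -0.26002024  0.12222799] 6.91 est travel 0.007515296520054683
0.119 [ 0.56410499 -0.26001848  0.1194198 ] 8.24 est travel 0.009739370299725355
0.117 [ 0.56411258 -0.26001651  0.11751828] 9.22 est travel 0.011363467679668806
17.0583
```

View pics/side3.png

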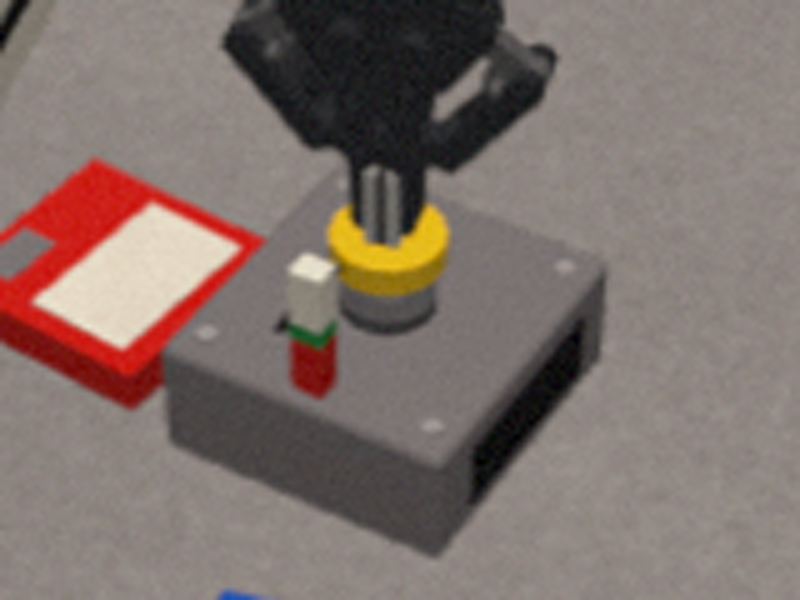

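The enlarged side view shows the fingertips on the cap and the pointer (282,325) level with the green band. Height and force both give about 11 to 11.5 mm of travel. I'll hold here and hand in.

Run:
```python
from h import *
ctrl.wait(3.6); o=readout.observe(); print(o["tcp_pos"],o["wrist_force"],o["time"])
if o["wrist_force"][2]>7.5: print(ctrl.hand_in())
```

```text
[ 0.56411848 -0.26000437  0.11754542] [-2.94945606  0.35626141  8.78872928] 20.7583
the job is handed in; nothing more can be done
None
```

I shut the cover against its stop, pressed the plunger to about 11 mm in the green, held it for over 3.6 s, and handed the job in at 20.8 s with it still pressed; the verdict was not reported back.

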